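# Bolt the folding sign stand, set its spring leg to the mark and clamp it

## Task

Get the folding sign stand on the shop table ready: first slide its barrel bolt fully home into the keeper, then draw the sprung leg out until its crossbar lines up with the upright fin of the length mark. Only then, still holding the crossbar there, slide along it and push the cam lever fully closed, so that it lies along the leg. Finish while holding: keep hold of the leg at the mark with the lever closed (the clamp alone does not yet carry the spring), and leave the candle, the plant pot and the bowl as they stand.

Things in the scene. Friction and masses are not known exactly. Their poses are not given: they have to be found in the camera images.
- stand: Folding sign stand fixed on the table: two dark wooden boards, 220 mm along x, 30 mm thick, hinged together; from them an 18 mm square aluminium rail runs along -y to y = -265 mm, 50 mm up. Origin on the table under the rail's start at the boards; x across the rail (the robot is on the -x side), y from rail to boards, z up. A 40 mm wide block, 75 mm high, stands at x = 0, y = 3 to 49 mm.
- bolt (a joint): Barrel bolt, a 12 mm steel bar on the board, sliding along the stand's y at x = -75 mm. 0 m = fully home in the keeper on the end board (a stop); up to 0.045 = drawn back to -y, so the knob must go along the stand's +y by this value. Friction 2 N; it stays where left.
- bolt_knob (a point): Centre of the top of the bolt's upright round steel knob, 14 mm diameter, top 92 mm above the table. Pinch it from above along the stand's x, the fingertips not below 54 mm: two 26 mm wide guide straps, 53 mm high, stand at y = 14 and 104 mm in the stand (knob at y = 80 mm when home), the keeper at y = 139 mm.
- leg: Dark steel leg: 30 mm sleeve on the rail, at its front a crossbar 14 x 14 mm along the stand's x from x = -165 (rubber cap 18 mm thick to -153) to +90 mm. Origin at the bar's centre on the rail axis, 50 mm up; axes as the stand's. Slides out along the stand's -y, 0 to 150 mm, starting at 0. A spring always pulls it back (+y), 3 to 6 N, even with the lever shut. Fingers fit from x = -150 to -36.
- lever (a joint): Cam lever on the leg, rad. 0 = closed (a stop): its arm lies along the leg, pointing to the stand's -y. Positive = open, at most 0.75: the tip swung towards the stand's -x. It closes by pushing the arm along the stand's +x. Friction 0.12 N m; it stays where left.
- lever_tip (a point): Tip of the lever's aluminium arm, 12 mm wide, 100 mm from its pivot, which is at x = -30, y = +48 mm from the leg's origin. The arm swings level, 65 to 78 mm above the table, crossing just over the bar (top at 57 mm): fingers closed to about the bar and slid along it to +x push the arm with their sides. Closed, the arm's -x face is 36 mm to -x of the rail axis.
- mark: Length mark: fixed steel clip with an upright fin 4 mm thick, its top 60 mm high, beyond the crossbar's +x end, 112 mm to +x of the rail axis. Origin on the table under the fin; axes as the stand's. The leg is at the mark when the crossbar's centre line is level with the fin along the stand's y: 60 to 120 mm out.
- candle: Bystander: yellow pillar candle, 60 mm diameter, 100 mm high, origin at its foot.
- pot: Bystander: terracotta pot with a plant, 84 mm diameter, 75 mm high, leaves to about 140 mm high, origin at its foot.
- bowl: Bystander: wooden bowl, 110 mm diameter, 45 mm high, origin at its foot.
Not all that is in view belongs to the job. Several things look just like the mark: the one meant starts farthest to the robot's right.

How it is judged:
By the outcome, as a careful person would: the job done as asked, in the order asked, and still so for the second after the job is handed in, while the arm keeps its last pose, push and grip.
It also fails if it takes over 51 s, if anything falls off the work surface, if the arm or the gripper's body presses on something with over 40 N, if the wrist force passes 120 N, or if a joint passes its speed limit or range.

## Robot

A 6-joint arm with a two-finger parallel gripper is mounted at the origin on the work surface. World frame = base frame: x ahead of the robot, y to its left, z up, the work surface at z = 0. Lengths are in mm, angles in rad, forces in N, time in s.
With the tool pointing down it reaches from about 375 to 825 mm from the base axis. Payload 5.5 kg.
Tool frame: the origin (TCP) lies at the very end of the fingers, on their centre line; the grasp point (between the pads) lies 19 mm behind it; z points along the fingers, y is the line along which they close (so a half turn about z gives the same grasp; the last joint's range is limited). The gripper opens to 85 mm and grips with 20 to 120 N. Pads are 22 mm wide; open, the fingers measure 114 mm over their backs; the gripper's body (76 mm by 85 mm) begins 54 mm behind the grasp point. The pads swing forward as they close: fully open they stand 13 mm farther back than shut.
Start: joints at [1.325, 0.314, -0.047, 1.21, 0, 1.571], TCP at [145.996, 581.962, 199.299] pointing down, gripper open.
Joint ranges: [-2.67, 2.67], [-0.69, 1.73], [-1.03, 1.25], [-2.08, 2.16], [-1.42, 1.45], [-3.14, 3.14]. Speed limits (rad/s): [2.39, 2.39, 3.01, 3.14, 3.14, 3.14].

## Interface

Orientations are given as a rotation vector (axis times angle).
In Python, from plant import * gives the robot as it stands.
- The arm moves only by the tool apply_moves, never from a script. Its arguments are lists of equal length, an entry for each row: "dp": the shift along the tool's x, y, z each as a share of 0.2 m, from -1 to 1, a list of three; "delta_rot": the turn, a rotation vector about the tool's x, y, z each as a share of 90 degrees, from -1 to 1, a list of three. A call has 1 to 20 rows; each row is the pose to reach, as a shift and turn from the pose commanded when the call began, along the tool's axes at that moment; what a row does not reach only later rows make up. A row lasts 1/8 s, in which the tool goes at most 62.5 mm and 10.7 degrees, less where a joint would pass 70% of its speed; a pose out of reach is approached as far as the arm can. A call with a number of a shift or a turn outside -1 to 1 is refused whole. A call with a gripper value outside its range is refused whole. "jaw" is the finger opening in mm, from 0 to 85.4, set as the call begins (left out, the last holds). The fingers move at their own pace and stop on an object; "newtons" is the grip in N (left out, the last holds). Time passes only in rows, so rows that repeat a pose let the fingers close. It gives the time, the measured TCP pose, the force, the opening and the grip force at its end, in the units of the state.
- read_state(): the state, without advancing time (a new reading comes with each control period).
- snapshot(name): name is "scene" or "side" or "wrist"; returns (picture, depth): 400x640x3 uint8, red, green, blue; 400x640 float32, mm along the optical axis (not along the pixel's ray), 0 where there is no reading.
- calibration(name): a dict with "K" (3x3 intrinsics, pixels), "distortion" ([k1, k2, p1, p2, k3] as OpenCV has them; the pictures are not rectified), "pose" (4x4, takes a point from camera to world coordinates). Camera axes: x right, y up, looking along -z (the intrinsics and any distortion apply to the point x, -y, -z); pixel columns grow to the right and rows downward; lengths in mm; the calibration is good to about 2 mm. A picture is of the moment at which its call begins: read the wrist's pose just before it. calibration takes no time and is no camera call; for the wrist camera it gives the pose at the moment of the call.
- hand_in(): hands the job in; it is judged then, once.
Trained networks look in the newest picture that a camera, given by its name, has taken for a name from the list of things; names that differ only in an ending like _2 or _b are one class to them, and where a whole thing is asked for, a point or a joint stands for the part that bears it (a point fixed in the world has none). Each returns a list of dicts, best first, with "conf" (0 to 1); they miss things now and then, are a little off and sometimes report something else, mostly with a low value. They report only what shows in the picture. A call takes as long as a camera call. They do not tell look-alikes from the thing itself.
- boxes_of(camera, query): "at" ([column, row] in pixels, amid what is visible of it).
- pinpoint(camera, query): "at" ([column, row] in pixels: a listed point, or the origin of a listed thing).
The state is a dict: "clock": time; "qpos": joint angles; "joint_vel": joint speeds; "tau": joint torques, N m; "tool_pos": TCP position; "ee_rot": TCP orientation; "contact_force": force on the tool from outside, world axes, zero at the start; "wrist_torque": the same for the moment, N m; "gripper_width": opening from 0.0 (shut) to 1.0 (fully open); "grip_force": force on a finger pad.
Only numpy, scipy, OpenCV 4.12 (cv2) and the standard library are available. Lean on these libraries where they do the work, as an engineer would, in place of code of your own. Each camera call takes 0.05 s, during which the arm holds its last target. There are 200 camera calls.

## Working session

There is one attempt and no reset: what is moved stays moved. The work goes in short steps, Python scripts to look and compute and a tool call to move; the robot and the scene stay as the last step left them, time stands still between calls to the robot, and variables do not carry over. Pictures are saved under pics/ and viewed, at most 10 in all, crops included, and the job is handed in when it is done.

Besides the shell and the picture viewer there is one more tool, called by a JSON object that holds its "op" and its "data", one argument or row to a line. apply_moves: Moves the arm, as the interface text tells. Shift numbers are shares of 0.2 m and turn numbers shares of 90 degrees, none past 1 either way. Its arguments: {"type":"object","properties":{"dp":{"type":"array"},"delta_rot":{"type":"array"},"jaw":{"type":"number"},"newtons":{"type":"number"}},"required":["dp","delta_rot"]}

```bash
ls; mkdir -p pics; cat > h.py <<'E'
from plant import *
import numpy as np, cv2
def unproj(cam,uv,z=None,depth=None,c=None):
    c=c or calibration(cam);K=np.array(c["K"],float);D=np.array(c["distortion"],float);T=np.array(c["pose"])
    p=cv2.undistortPoints(np.array([[uv]],float),K,D)[0,0]
    d=T[:3,:3]@np.array([p[0],-p[1],-1.]);o=T[:3,3]
    s=(z-o[2])/d[2] if z is not None else depth
    return o+s*d
def proj(cam,P,c=None):
    c=c or calibration(cam);T=np.array(c["pose"]);q=(np.atleast_2d(P)-T[:3,3])@T[:3,:3]
    q=q*[1,-1,-1]
    return cv2.projectPoints(q,np.zeros(3),np.zeros(3),np.array(c["K"],float),np.array(c["distortion"],float))[0][:,0]
def save(img,n): cv2.imwrite("pics/"+n,img[...,::-1])
E
python3 - <<'E'
from h import *
s=read_state();print(s)
for c in("scene","side"):
    im,d=snapshot(c);save(im,c+"0.png");np.save(c+"_d.npy",d);np.save(c+"_i.npy",im)
    cal=calibration(c);print(c,np.round(cal["pose"],3).tolist())
    for q in("bolt_knob","lever_tip","leg","stand","mark","candle","pot","bowl"):
        for r in pinpoint(c,q)[:6]:
            u=r["at"];z={"bolt_knob":92,"lever_tip":72,"leg":50}.get(q,0)
            print(c,q,np.round(u,1),round(r["conf"],2),np.round(unproj(c,u,z=z,c=cal)))
E
```

```text
pics
{'clock': 0.0, 'qpos': array([ 1.32502508e+00,  3.14228577e-01, -4.80649025e-02,  1.21018027e+00,
       -2.72402312e-07,  1.57078190e+00]), 'joint_vel': array([-0.00067072, -0.00105662,  0.00104853, -0.00026122, -0.00101547,
        0.00042367]), 'tau': array([ 7.03489968e-04, -5.39584994e+01,  3.39751232e+01,  1.93618628e-02,
        1.94862223e-04,  3.82147263e-06]), 'tool_pos': array([145.83279626, 581.37204472, 198.43927803]), 'ee_rot': array([-3.85037884e-01, -3.11769998e+00,  2.61489582e-03]), 'contact_force': array([-0.63454643,  0.64840326,  0.36576582]), 'wrist_torque': array([ 0.00951767, -0.00297801,  0.00088239]), 'grip_force': 0.0, 'gripper_width': 0.9991533218521569}
scene [[0.814, -0.469, 0.342, 966.043], [0.58, 0.654, -0.485, -469.318], [0.003, 0.593, 0.805, 886.373], [0.0, 0.0, 0.0, 1.0]]
scene bolt_knob [298.9 169.7] 0.66 [513.  72.  92.]
scene bolt_knob [363.1 151.6] 0.54 [627. 244.  92.]
scene leg [291.4 221.6] 0.68 [587. -63.  50.]
scene stand [310.3 210.2] 0.69 [586.  26.   0.]
scene mark [361.3 267.1] 0.59 [807. -45.   0.]
scene mark [297.1 170.1] 0.53 [4
[... 309 characters left out ...]
.741, -0.604, -756.66], [0.011, 0.634, 0.773, 1055.386], [0.0, 0.0, 0.0, 1.0]]
side lever_tip [280.6 247.2] 0.69 [ 500. -103.   72.]
side leg [308.8 232.3] 0.97 [589. -63.  50.]
side stand [303.8 217.3] 0.78 [599.  29.   0.]
side mark [355.8 204.5] 0.51 [766.  31.   0.]
side mark [377.7 219.6] 0.47 [809. -42.   0.]
side mark [355.9 250. ] 0.43 [ 709. -126.    0.]
side candle [300.6 353.7] 0.92 [ 479. -371.    0.]
side candle [311. 232.] 0.69 [605. -29.   0.]
side candle [354.7 248.6] 0.44 [ 708. -120.    0.]
side candle [302.5 217.6] 0.39 [595.  29.   0.]
side pot [363.3 338.4] 0.95 [ 638. -378.    0.]
side pot [283.8 245.6] 0.36 [517. -53.   0.]
side bowl [278.4 148.2] 0.69 [596. 341.   0.]
```

```bash
python3 - <<'E'
from h import *
for c,b in(("scene",(190,120,420,300)),("side",(220,120,420,290))):
    im=np.load(c+"_i.npy");x0,y0,x1,y1=b
    o=cv2.resize(im[y0:y1,x0:x1],None,fx=3.4 if c=="scene" else 4,fy=3.4 if c=="scene" else 4,interpolation=cv2.INTER_CUBIC)
    f=3.4 if c=="scene" else 4
    for x in range(x0,x1,20): cv2.putText(o,str(x),(int((x-x0)*f),10),0,.35,(255,0,0));
    for y in range(y0,y1,20): cv2.putText(o,str(y),(0,int((y-y0)*f)+4),0,.35,(255,0,0))
    save(o[:600,:800],c+"c.png")
E
```

```text
(no output)
```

View pics/scenec.png

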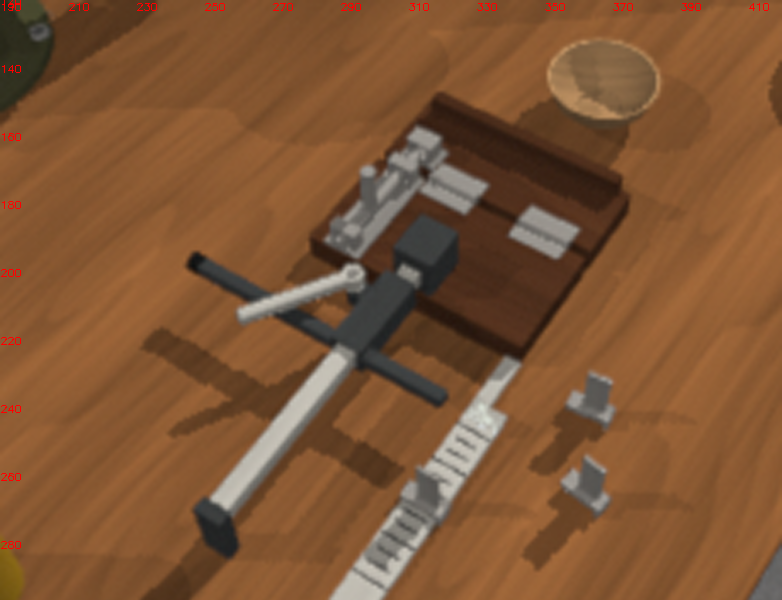

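View pics/sidec.png

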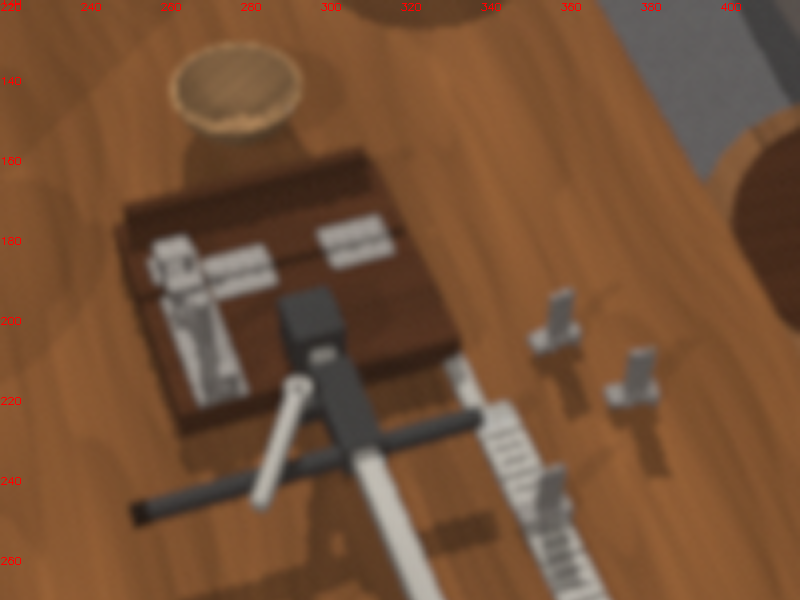

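The scene picture shows three look-alike fins: A at (315,262) on the ruler, B at (365,238) and C at (363,262). In world y they are about -125, +20 and -43. A is farthest right and about 112 mm from the rail, so A is the mark. The knob is at (298,171), the lever tip at (261,212) and the bar ends at (247,197) and (320,237).

```bash
cat >> h.py <<'E'
def tri(a,b):
    L=[]
    for c,u in(("scene",a),("side",b)):
        o=unproj(c,u,depth=0);L.append((o,unproj(c,u,depth=1)-o))
    A=np.zeros((3,3));B=np.zeros(3)
    for o,d in L:
        d=d/np.linalg.norm(d);M=np.eye(3)-np.outer(d,d);A+=M;B+=M@o
    return np.linalg.solve(A,B)
E
python3 - <<'E'
from h import *
P=lambda a,b:np.round(tri(a,b),1)
print("cap end",P((247.4,197),(255,248)));print("+x end",P((320.3,236.8),(340,224.5)))
print("fin top",P((315.6,258),(357.7,237)));print("tip",P((260.6,212.6),(284.5,246)))
print("pivot",P((293.5,199.5),(294,215.5)))
e0=unproj("scene",(247.4,197),z=55);e1=unproj("scene",(320.3,236.8),z=55);print(e0,e1)
s0=unproj("side",(255,248),z=55);s1=unproj("side",(340,224.5),z=55);print(s0,s1)
for a,b in((e0,e1),(s0,s1)):
    d=b-a;print(np.linalg.norm(d),np.degrees(np.arctan2(d[1],d[0])))
# rail end top corners
for c in("scene","side"):
    d=np.load(c+"_d.npy")
    im=np.load(c+"_i.npy")
    cal=calibration(c)
    ys,xs=np.mgrid[:400,:640]
    pts=cv2.undistortPoints(np.stack([xs.ravel(),ys.ravel()],1).astype(float)[:,None],np.array(cal["K"],float),np.array(cal["distortion"],float))[:,0]
    v=np.c_[pts[:,0],-pts[:,1],-np.ones(len(pts))]*d.ravel()[:,None]
    T=np.array(cal["pose"]);W=v@T[:3,:3].T+T[:3,3]
    np.save(c+"_w.npy",W.reshape(400,640,3))
    ok=d.ravel()>0
    m=ok&(W[:,2]>48)&(W[:,2]<64)&(W[:,0]>400)&(W[:,0]<760)&(W[:,1]<-20)&(W[:,1]>-260)
    k=ok&(W[:,2]>80)&(W[:,2]<110)&(W[:,0]>440)&(W[:,0]<600)&(W[:,1]<150)&(W[:,1]>0)
    print(c,m.sum(),"knob pts",k.sum(),np.round(np.median(W[k],0)) if k.any() else None, np.round(W[k][:12]).tolist())
E
```

```text
cap end [434.3 -73.   53.8]
+x end [680.8 -58.2  48.5]
fin top [ 710.7 -120.8   59.3]
tip [ 510.4 -100.    70.1]
pivot [559.9 -15.8  78.7]
[434.48660797 -72.42457566  55.        ] [682.02297168 -58.86584492  55.        ]
[434.52814517 -75.11987622  55.        ] [679.28852424 -65.44032408  55.        ]
247.90742331650048 3.1352262893326723
244.9517031771505 2.2646991887934393
scene 1034 knob pts 24 [513.  67.  91.] [[505.0, 69.0, 93.0], [507.0, 70.0, 93.0], [510.0, 71.0, 94.0], [511.0, 74.0, 92.0], [507.0, 66.0, 93.0], [508.0, 68.0, 91.0], [511.0, 70.0, 92.0], [513.0, 71.0, 92.0], [509.0, 62.0, 93.0], [512.0, 64.0, 93.0], [513.0, 67.0, 91.0], [516.0, 67.0, 93.0]]
side 992 knob pts 26 [510.  62.  89.] [[507.0, 71.0, 91.0], [509.0, 71.0, 90.0], [512.0, 70.0, 90.0], [515.0, 68.0, 91.0], [506.0, 66.0, 93.0], [508.0, 66.0, 92.0], [511.0, 67.0, 89.0], [514.0, 65.0, 91.0], [517.0, 65.0, 90.0], [505.0, 64.0, 91.0], [508.0, 63.0, 90.0], [510.0, 59.0, 95.0]]
```

```bash
python3 - <<'E'
from h import *
for c in("scene","side"):
    W=np.load(c+"_w.npy").reshape(-1,3);d=np.load(c+"_d.npy").ravel();W=W[d>0]
    def line(m,ax):
        Q=W[m][:,:2];
        for _ in range(4):
            u=Q-Q.mean(0);_,_,V=np.linalg.svd(u,full_matrices=False);r=abs(u@V[1]);Q=Q[r<max(6,1.5*np.median(r))]
        v=V[0]*np.sign(V[0][ax]);t=(Q-Q.mean(0))@v
        print(c,len(Q),"mean",np.round(Q.mean(0),1),"ang",round(np.degrees(np.arctan2(v[1],v[0])),2),"ends",np.round(Q.mean(0)+v*t.min(),1),np.round(Q.mean(0)+v*t.max(),1),np.round(r.max(),1))
    z=W[:,2];x=W[:,0];y=W[:,1]
    line((z>53)&(z<61)&(x>425)&(x<580)&(y>-110)&(y<-40),0)      # bar left
    line((z>53)&(z<61)&(x>425)&(x<700)&(y>-85)&(y<-40),0)
    line((z>55)&(z<63)&(x>560)&(x<640)&(y<-85)&(y>-300),1)  # rail
    k=(z>70)&(z<79)&(x>540)&(x<640)&(y>0)&(y<80); Q=W[k];print("block",k.sum(),np.round(np.percentile(Q,[3,50,97],axis=0)).tolist())
    k=(z>45)&(z<63)&(x>690)&(x<730)&(y>-150)&(y<-90); Q=W[k];print("fin",k.sum(),np.round(np.percentile(Q,[3,50,97],axis=0)).tolist())
    k=(z>62)&(z<82)&(x>480)&(x<575)&(y<-5)&(y>-130); line(k,1)
    k=(z>25)&(z<34)&(y>-30)&(y<200)&(x>450)&(x<720);Q=W[k][:,:2].astype(np.float32);print("board",cv2.minAreaRect(Q))
E
```

```text
scene 155 mean [501.5 -69.1] ang 2.39 ends [428.3 -72.2] [577.8 -65.9] 6.0
scene 270 mean [561.7 -67. ] ang 2.73 ends [428.3 -73.4] [681.3 -61.4] 5.9
scene 266 mean [ 597.8 -168.5] ang 93.01 ends [ 601.9 -246.3] [593.4 -85. ] 6.0
block 188 [[569.0, 25.0, 71.0], [587.0, 45.0, 75.0], [606.0, 68.0, 77.0]]
fin 28 [[701.0, -124.0, 48.0], [711.0, -123.0, 56.0], [721.0, -120.0, 62.0]]
scene 180 mean [540.3 -56.9] ang 58.85 ends [ 511.7 -104.2] [571.9  -4.6] 5.8
board ((583.4381713867188, 113.08544158935547), (220.7880401611328, 182.4854736328125), 2.8433218002319336)
side 168 mean [499.5 -71. ] ang 3.09 ends [427.8 -74.8] [578.3 -66.7] 6.1
side 265 mean [549.6 -69.4] ang 2.49 ends [427.8 -74.7] [681.3 -63.6] 6.0
side 227 mean [ 597.  -167.9] ang 93.29 ends [ 601.7 -249.5] [592.2 -85.4] 6.0
block 166 [[569.0, 23.0, 71.0], [586.0, 42.0, 74.0], [605.0, 64.0, 78.0]]
fin 26 [[702.0, -128.0, 46.0], [711.0, -125.0, 55.0], [720.0, -122.0, 61.0]]
side 153 mean [535.8 -63.8] ang 58.81 ends [ 510.2 -106.1] [565.3 -15.2] 6.0
board ((583.3792724609375, 110.40082550048828), (220.42330932617188, 187.3819580078125), 2.5143511295318604)
```

{"op": "apply_moves", "data": {
  "dp": [
    [-0.8,-0.7,0],
    [-0.8,-0.7,0],
    [-0.8,-0.7,0],
    [-0.8,-0.7,0],
    [-0.8,-0.7,0],
    [-0.8,-0.7,0],
    [-0.8,-0.7,0],
    [-0.8,-0.7,0],
    [-0.8,-0.7,0]
  ],
  "delta_rot": [
    [0,0,0.812],
    [0,0,0.812],
    [0,0,0.812],
    [0,0,0.812],
    [0,0,0.812],
    [0,0,0.812],
    [0,0,0.812],
    [0,0,0.812],
    [0,0,0.812]
  ],
  "jaw": 40,
  "newtons": 30
}}

```text
clock: 2.02
tool_pos: [267.1, 407.3, 199.3]
ee_rot: [-2.163, -2.279, -0.0]
contact_force: [-0.2, -1.0, 0.2]
gripper_width: 0.47
grip_force: 0.0
```

```bash
cat >> h.py <<'E'
from scipy.spatial.transform import Rotation as R
def need(t,yang):
    """shares to reach tool pos t with tool y at world angle yang (deg), pointing down"""
    s=read_state();r=R.from_rotvec(s["ee_rot"]);a=np.radians(yang);y=np.array([np.cos(a),np.sin(a),0]);z=np.array([0,0,-1.]);x=np.cross(y,z)
    g=R.from_matrix(np.c_[x,y,z])
    print("clock",round(s["clock"],2),"pos",np.round(s["tool_pos"],1),"F",np.round(s["contact_force"],1),"q",np.round(s["qpos"],2))
    print("dp",np.round(r.inv().apply(np.array(t)-s["tool_pos"])/200,4),"rot",np.round((r.inv()*g).as_rotvec()/(np.pi/2),4))
def stand(x,y,z,o=(588.3,17.5),yaw=2.8):
    a=np.radians(yaw);return np.array([o[0]+x*np.cos(a)-y*np.sin(a),o[1]+x*np.sin(a)+y*np.cos(a),z])
E
python3 - <<'E'
from h import *
need([511.5,66,150],2.8)
E
```

```text
clock 2.02 pos [267.1 407.3 199.3] F [-0.2 -1.   0.2] q [ 0.99  0.1  -0.31  1.16  0.    2.51]
dp [-1.7676  1.1315  0.2466] rot [ 0.    -0.     0.002]
```

{"op": "apply_moves", "data": {
  "dp": [
    [-0.9,0.57,0],
    [-0.9,0.57,0],
    [-0.9,0.57,0],
    [-0.9,0.57,0],
    [-0.9,0.57,0]
  ],
  "delta_rot": [
    [0,0,0],
    [0,0,0],
    [0,0,0],
    [0,0,0],
    [0,0,0]
  ]
}}

```text
clock: 2.65
tool_pos: [390.7, 231.9, 199.4]
ee_rot: [2.168, 2.274, 0.0]
contact_force: [0.1, 0.2, -0.2]
gripper_width: 0.47
grip_force: 0.0
```

{"op": "apply_moves", "data": {
  "dp": [
    [-0.87,0.56,0],
    [-0.87,0.56,0],
    [-0.87,0.56,0],
    [-0.87,0.56,0],
    [-0.87,0.56,0],
    [-0.87,0.56,0]
  ],
  "delta_rot": [
    [0,0,0],
    [0,0,0],
    [0,0,0],
    [0,0,0],
    [0,0,0],
    [0,0,0]
  ]
}}

```text
clock: 3.4
tool_pos: [509.5, 66.4, 199.2]
ee_rot: [-2.163, -2.277, 0.0]
contact_force: [0.1, -0.2, 0.5]
gripper_width: 0.467
grip_force: 0.0
```

```bash
python3 - <<'E'
from h import *
need([511.5,66,150],2.8)
cal=calibration("wrist");im,d=snapshot("wrist");save(im,"w1.png")
for q,z in(("bolt_knob",92),("mark",0),("leg",50),("stand",0)):
    for r in pinpoint("wrist",q)[:4]: print(q,np.round(r["at"]),round(r["conf"],2),np.round(unproj("wrist",r["at"],z=z,c=cal),1))
E
```

```text
clock 3.4 pos [509.5  66.4 199.2] F [ 0.1 -0.2  0.5] q [ 0.13  0.15 -0.25  1.17  0.    1.65]
dp [-0.0027  0.0102  0.2458] rot [-0.0005 -0.0004  0.0017]
bolt_knob [322. 182.] 0.81 [508.2  67.4  92. ]
mark [540. 253.] 0.92 [804.7 -43.6   0. ]
mark [526. 203.] 0.63 [768.3  25.5   0. ]
stand [384. 202.] 0.6 [588.8  18.2   0. ]
```

View pics/w1.png

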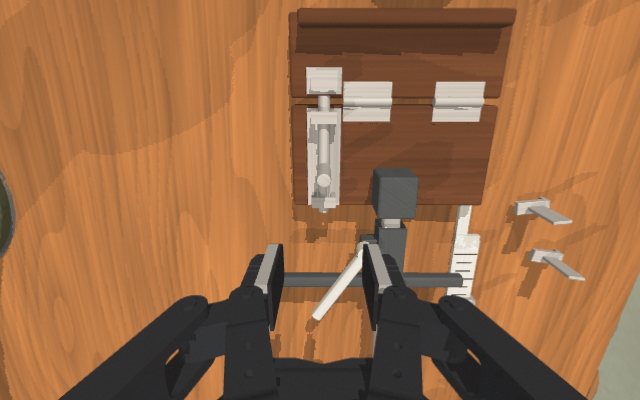

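The wrist view shows the knob at (323,181), standing just in front of the fingers. It comes out at about (509,67), which agrees with the other cameras, so I go down and pinch it.

{"op": "apply_moves", "data": {
  "dp": [
    [0,0,0.2],
    [0,0,0.4],
    [0,0,0.6],
    [0,0,0.69],
    [0,0,0.69]
  ],
  "delta_rot": [
    [0,0,0],
    [0,0,0],
    [0,0,0],
    [0,0,0],
    [0,0,0]
  ]
}}

```text
clock: 4.28
tool_pos: [508.7, 65.1, 60.0]
ee_rot: [-2.164, -2.275, 0.004]
contact_force: [0.6, 0.6, -0.3]
gripper_width: 0.468
grip_force: 0.0
```

{"op": "apply_moves", "data": {
  "dp": [
    [0,0,0],
    [0,0,0],
    [0,0,0],
    [0,0,0]
  ],
  "delta_rot": [
    [0,0,0],
    [0,0,0],
    [0,0,0],
    [0,0,0]
  ],
  "jaw": 6
}}

```text
clock: 4.78
tool_pos: [510.7, 64.9, 61.7]
ee_rot: [2.165, 2.275, 0.001]
contact_force: [0.3, 0.7, -0.8]
gripper_width: 0.074
grip_force: 0.0
```

```bash
python3 - <<'E'
from h import *
o=[]
for c in("scene","side","wrist"):
    im,d=snapshot(c)
    u=proj(c,read_state()["tool_pos"])[0]; print(c,u)
    x,y=(int(v) for v in u) if c!="wrist" else (320,250)
    h=40 if c!="wrist" else 100
    o.append(cv2.resize(im[max(0,y-h):y+h,x-h:x+h],(265,265),interpolation=cv2.INTER_CUBIC))
    for r in pinpoint(c,"bolt_knob")[:2]: print(np.round(r["at"]),round(r["conf"],2),np.round(unproj(c,r["at"],z=92),1))
save(np.hstack(o),"k2.png")
E
```

```text
scene [297.33072298 177.63665569]
[296. 168.] 0.55 [502.9  71.6  92. ]
side [270.56460994 201.89190771]
[273. 197.] 0.43 [517.6  56.3  92. ]
wrist [323.29031133 233.07321745]
[323. 253.] 0.65 [510.   68.3  92. ]
```

View pics/k2.png

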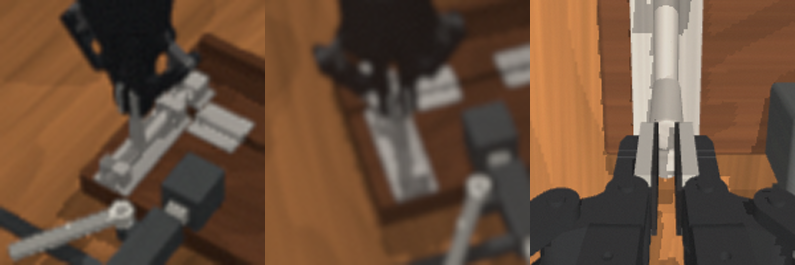

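```bash
python3 - <<'E'
from h import *
im,d=snapshot("wrist");cal=calibration("wrist")
for v in range(200,300,6):
    print(v,[ (np.round(unproj("wrist",(u,v),depth=d[v,u],c=cal)).astype(int).tolist() if d[v,u]>0 else 0) for u in (310,323,336)])
save(cv2.resize(im[140:320,220:430],(800,686),interpolation=cv2.INTER_CUBIC)[:600],"w3.png")
E
```

```text
200 [[501, 75, 32], [509, 82, 48], [518, 77, 33]]
206 [[501, 71, 32], [510, 78, 49], [519, 72, 33]]
212 [[501, 66, 32], [510, 76, 54], [519, 68, 33]]
218 [[501, 62, 32], [510, 76, 65], [519, 63, 32]]
224 [[501, 58, 34], [510, 76, 73], [520, 59, 33]]
230 [[501, 53, 32], [510, 75, 79], [520, 54, 33]]
236 [[502, 48, 33], [510, 76, 87], [520, 49, 33]]
242 [[503, 77, 97], [510, 74, 91], [516, 77, 96]]
248 [[503, 77, 103], [510, 72, 93], [516, 77, 102]]
254 [[504, 77, 108], [510, 68, 92], [515, 77, 109]]
260 [[504, 77, 114], [510, 64, 92], [515, 77, 114]]
266 [0, [512, 37, 53], [515, 77, 118]]
272 [[504, 77, 123], [512, 32, 53], [515, 78, 124]]
278 [[504, 76, 127], [512, 27, 53], [515, 77, 128]]
284 [[504, 75, 130], [512, 19, 48], [515, 77, 131]]
290 [[505, 72, 129], [514, -20, 0], [514, 79, 137]]
296 [[505, 73, 133], [515, -27, -1], [514, 76, 137]]
```

View pics/w3.png

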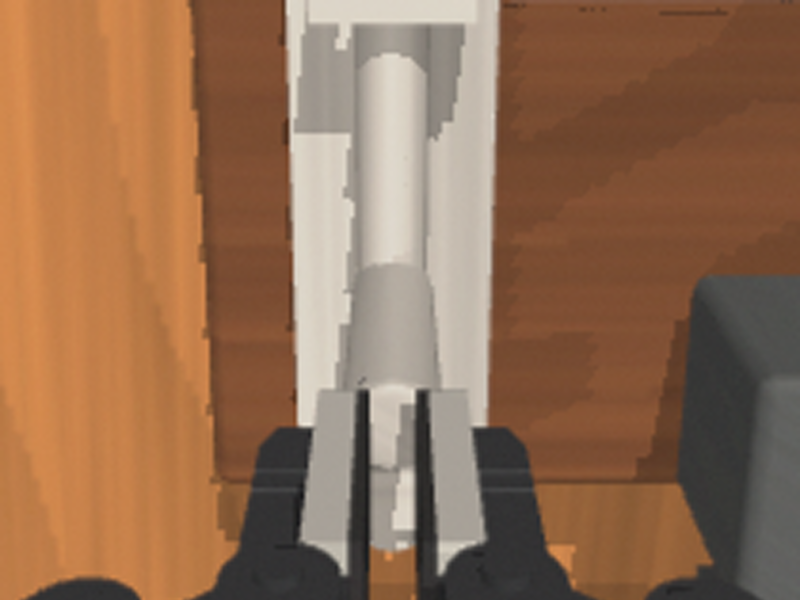

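{"op": "apply_moves", "data": {
  "dp": [
    [0,0,0],
    [0,0,0],
    [0,0,0],
    [0,0,0]
  ],
  "delta_rot": [
    [0,0,0],
    [0,0,0],
    [0,0,0],
    [0,0,0]
  ],
  "jaw": 0
}}

```text
clock: 5.62
tool_pos: [510.4, 64.8, 61.3]
ee_rot: [2.166, 2.276, -0.0]
contact_force: [-0.6, 0.3, 0.4]
gripper_width: -0.002
grip_force: 0.0
```

```bash
python3 - <<'E'
from h import *
need([511.5,66,150],2.8)
im,d=snapshot("wrist");cal=calibration("wrist")
for v in range(224,270,5):
    print(v,[ (np.round(unproj("wrist",(u,v),depth=d[v,u],c=cal)).astype(int).tolist() if d[v,u]>0 else 0) for u in (310,316,323,330,336)])
E
```

```text
clock 5.62 pos [510.4  64.8  61.3] F [-0.6  0.3  0.4] q [ 0.13  0.25 -0.46  0.86 -0.    1.65]
dp [ 0.0055  0.0059 -0.4434] rot [0.     0.     0.0004]
224 [[501, 58, 34], [506, 75, 71], [510, 76, 73], [514, 74, 69], [520, 59, 33]]
229 [[502, 53, 32], [506, 75, 77], [510, 76, 79], [514, 75, 76], [520, 55, 32]]
234 [[502, 50, 32], [506, 75, 85], [510, 77, 87], [513, 75, 83], [520, 51, 34]]
239 [[503, 69, 78], [506, 76, 91], [510, 76, 91], [513, 74, 87], [520, 47, 33]]
244 [[503, 77, 100], [506, 77, 98], [510, 77, 99], [513, 77, 99], [516, 77, 99]]
249 [[503, 77, 105], [506, 77, 105], [510, 77, 105], [513, 77, 104], [516, 77, 104]]
254 [[504, 76, 107], [506, 77, 108], [510, 77, 109], [513, 77, 109], [515, 77, 108]]
259 [[504, 77, 113], [506, 78, 114], [510, 77, 113], [513, 77, 113], [515, 77, 113]]
264 [[504, 77, 118], [507, 77, 117], [510, 77, 117], [513, 77, 117], [515, 77, 117]]
269 [[504, 77, 121], [507, 77, 121], [510, 78, 122], [512, 77, 121], [515, 78, 121]]
```

```bash
python3 - <<'E'
from h import *
print(read_state()["tool_pos"])
for c in("scene","side"):
    im,d=snapshot(c);cal=calibration(c)
    u=proj(c,[510.4,66,96],cal)[0].astype(int);print(c,u,proj(c,[510.4,66,61],cal)[0])
    for v in range(u[1]-14,u[1]+14,3):
        print(v,[(np.round(unproj(c,(x,v),depth=d[v,x],c=cal)).astype(int).tolist(),im[v,x].mean().astype(int)) for x in (u[0]-3,u[0],u[0]+3)])
E
```

```text
[510.35356264  64.85637258  61.29600813]
scene [296 169] [297.52566026 177.50274338]
155 [([506, 59, 160], np.int64(18)), ([525, 49, 181], np.int64(21)), ([530, 56, 177], np.int64(18))]
158 [([508, 55, 153], np.int64(19)), ([523, 51, 166], np.int64(20)), ([528, 58, 163], np.int64(19))]
161 [([509, 53, 143], np.int64(22)), ([519, 54, 149], np.int64(22)), ([525, 60, 147], np.int64(18))]
164 [([507, 54, 129], np.int64(78)), ([520, 52, 138], np.int64(37)), ([525, 59, 136], np.int64(17))]
167 [([506, 54, 116], np.int64(77)), ([516, 55, 121], np.int64(81)), ([522, 61, 119], np.int64(19))]
170 [([505, 55, 102], np.int64(88)), ([517, 54, 110], np.int64(80)), ([523, 60, 109], np.int64(23))]
173 [([453, 113, -1], np.int64(98)), ([508, 64, 82], np.int64(86)), ([515, 69, 81], np.int64(91))]
176 [([478, 83, 29], np.int64(60)), ([508, 62, 70], np.int64(87)), ([516, 67, 71], np.int64(90))]
179 [([485, 74, 29], np.int64(57)), ([506, 64, 53], np.int64(112)), ([515, 67, 56], np.int64(89))]
182 [([494, 63, 31], np.int64(147)), ([510, 58, 47], np.int64(110)), ([517, 64, 46], np.int64(92))]
side [269 193
[... 334 characters left out ...]
88 [([501, 51, 140], np.int64(31)), ([509, 50, 140], np.int64(47)), ([517, 51, 135], np.int64(51))]
191 [([500, 59, 119], np.int64(39)), ([508, 54, 123], np.int64(68)), ([516, 52, 122], np.int64(64))]
194 [([499, 57, 110], np.int64(46)), ([507, 54, 110], np.int64(68)), ([515, 53, 108], np.int64(68))]
197 [([503, 101, 45], np.int64(106)), ([506, 52, 99], np.int64(86)), ([516, 63, 83], np.int64(97))]
200 [([502, 101, 31], np.int64(99)), ([506, 63, 74], np.int64(93)), ([515, 62, 72], np.int64(101))]
203 [([500, 87, 34], np.int64(143)), ([506, 66, 57], np.int64(93)), ([514, 61, 59], np.int64(95))]
206 [([497, 79, 30], np.int64(158)), ([504, 61, 50], np.int64(111)), ([513, 62, 45], np.int64(97))]
```

All three cameras put the shut fingertips at z of about 96 while the state says 61, so the real tips sit about 35 mm above the reported TCP. The knob, at (510, 69), is untouched below them. I open, go 36 mm lower and check again.

{"op": "apply_moves", "data": {
  "dp": [
    [0.015,0,0],
    [0.015,0,0],
    [0.015,0,0],
    [0.015,0,0.1],
    [0.015,0,0.18],
    [0.015,0,0.18]
  ],
  "delta_rot": [
    [0,0,0],
    [0,0,0],
    [0,0,0],
    [0,0,0],
    [0,0,0],
    [0,0,0]
  ],
  "jaw": 40
}}

```text
clock: 6.52
tool_pos: [508.7, 67.6, 23.9]
ee_rot: [-2.164, -2.274, 0.004]
contact_force: [-0.5, -0.7, -1.2]
gripper_width: 0.469
grip_force: 0.0
```

{"op": "apply_moves", "data": {
  "dp": [
    [0,0,0],
    [0,0,0],
    [0,0,0],
    [0,0,0]
  ],
  "delta_rot": [
    [0,0,0],
    [0,0,0],
    [0,0,0],
    [0,0,0]
  ],
  "jaw": 6
}}

```text
clock: 7.02
tool_pos: [510.3, 67.9, 25.8]
ee_rot: [2.166, 2.276, 0.001]
contact_force: [-3.5, -0.3, 5.2]
gripper_width: 0.152
grip_force: 29.7
```

{"op": "apply_moves", "data": {
  "dp": [
    [0.03,0,0],
    [0.06,0,0],
    [0.09,0,0],
    [0.11,0,0],
    [0.11,0,0]
  ],
  "delta_rot": [
    [0,0,0],
    [0,0,0],
    [0,0,0],
    [0,0,0],
    [0,0,0]
  ]
}}

```text
clock: 7.65
tool_pos: [509.2, 89.9, 25.8]
ee_rot: [2.165, 2.276, 0.0]
contact_force: [-2.7, -1.1, 6.1]
gripper_width: 0.153
grip_force: 29.7
```

{"op": "apply_moves", "data": {
  "dp": [
    [0.015,0,0],
    [0.03,0,0],
    [0.03,0,0]
  ],
  "delta_rot": [
    [0,0,0],
    [0,0,0],
    [0,0,0]
  ]
}}

```text
clock: 8.02
tool_pos: [508.9, 95.7, 25.9]
ee_rot: [2.165, 2.275, -0.0]
contact_force: [-3.0, -0.8, 5.7]
gripper_width: 0.152
grip_force: 29.7
```

{"op": "apply_moves", "data": {
  "dp": [
    [0.015,0,0],
    [0.03,0,0],
    [0.03,0,0]
  ],
  "delta_rot": [
    [0,0,0],
    [0,0,0],
    [0,0,0]
  ]
}}

```text
clock: 8.4
tool_pos: [508.8, 97.7, 25.8]
ee_rot: [2.163, 2.269, -0.009]
contact_force: [-2.0, -13.4, 7.4]
gripper_width: 0.153
grip_force: 29.9
```

{"op": "apply_moves", "data": {
  "dp": [
    [0.01,0,0],
    [0.01,0,0]
  ],
  "delta_rot": [
    [0,0,0],
    [0,0,0]
  ]
}}

```text
clock: 8.65
tool_pos: [508.8, 97.7, 25.8]
ee_rot: [2.162, 2.266, -0.013]
contact_force: [-2.5, -20.0, 8.2]
gripper_width: 0.155
grip_force: 29.9
```

{"op": "apply_moves", "data": {
  "dp": [
    [0,0,0],
    [0,0,0],
    [0,0,0]
  ],
  "delta_rot": [
    [0,0,0],
    [0,0,0],
    [0,0,0]
  ],
  "jaw": 40
}}

```text
clock: 9.02
tool_pos: [508.6, 104.2, 25.3]
ee_rot: [-2.165, -2.276, -0.001]
contact_force: [1.0, -0.8, 0.0]
gripper_width: 0.47
grip_force: 0.0
```

{"op": "apply_moves", "data": {
  "dp": [
    [0,0,-0.3],
    [0,0,-0.6],
    [0,0,-0.6],
    [0,0,-0.6]
  ],
  "delta_rot": [
    [0,0,0],
    [0,0,0],
    [0,0,0],
    [0,0,0]
  ]
}}

```text
clock: 9.52
tool_pos: [508.4, 104.1, 145.3]
ee_rot: [2.165, 2.276, 0.001]
contact_force: [-1.1, 0.5, 0.1]
gripper_width: 0.466
grip_force: 0.0
```

```bash
python3 - <<'E'
from h import *
im,d=snapshot("wrist");cal=calibration("wrist")
for r in pinpoint("wrist","bolt_knob")[:2]: print(r,unproj("wrist",r["at"],z=92,c=cal))
print(stand(-75,80,92))
need(stand(-115,-83,130),92.8)
E
```

```text
{'at': [320.5, 208.5], 'conf': 0.85} [505.70943842  99.51711319  92.        ]
[509.48155812  93.74075825  92.        ]
clock 9.62 pos [507.2 103.7 143.9] F [0.4 0.1 0.1] q [ 0.2   0.19 -0.33  1.05  0.    1.72]
dp [-0.8653 -0.1918  0.0701] rot [-0.0014 -0.0011 -0.9994]
```

{"op": "apply_moves", "data": {
  "dp": [
    [-0.3,-0.1,0],
    [-0.6,-0.15,0],
    [-0.87,-0.205,0],
    [-0.87,-0.205,0],
    [-0.87,-0.205,0],
    [-0.87,-0.205,0],
    [-0.87,-0.205,0],
    [-0.87,-0.205,0],
    [-0.87,-0.205,0],
    [-0.87,-0.205,0]
  ],
  "delta_rot": [
    [0,0,1],
    [0,0,1],
    [0,0,1],
    [0,0,1],
    [0,0,1],
    [0,0,1],
    [0,0,1],
    [0,0,1],
    [0,0,1],
    [0,0,1]
  ],
  "jaw": 45
}}

```text
clock: 10.88
tool_pos: [475.0, -71.8, 143.9]
ee_rot: [-3.14, -0.079, 0.004]
contact_force: [-0.5, -0.7, 0.4]
gripper_width: 0.528
grip_force: 0.0
```

```bash
python3 - <<'E'
from h import *
need([474.5,-72,0],-87.2)
im,d=snapshot("wrist");cal=calibration("wrist");save(im,"w4.png")
np.save("w4d.npy",d);np.save("w4p.npy",np.array(cal["pose"]))
for q,z in(("leg",50),("mark",0),("lever_tip",72)):
    for r in pinpoint("wrist",q)[:4]: print(q,np.round(r["at"]),round(r["conf"],2),np.round(unproj("wrist",r["at"],z=z,c=cal),1))
ys,xs=np.mgrid[:400,:640]
pts=cv2.undistortPoints(np.stack([xs.ravel(),ys.ravel()],1).astype(float)[:,None],np.array(cal["K"],float),np.array(cal["distortion"],float))[:,0]
T=np.array(cal["pose"]);W=(np.c_[pts[:,0],-pts[:,1],-np.ones(len(pts))]*d.ravel()[:,None])@T[:3,:3].T+T[:3,3]
W=W[d.ravel()>0];x,y,z=W.T
ex=np.array([.9988,.0488]);ey=np.array([-.0488,.9988])
L=np.array([592.4,-66.5]);r=W[:,:2]-L;u=r@ex;v=r@ey
for a,b in((-150,-125),(-125,-100),(-60,-30),(40,85)):
    k=(z>52)&(z<61)&(u>a)&(u<b)&(abs(v)<25);print("bar",a,b,k.sum(),np.round(np.percentile(v[k],[2,50,98]),1),np.median(z[k]) if k.any() else 0)
k=(z>30)&(z<64)&(u>95)&(u<135)&(v<-30)&(v>-140);print("fin",k.sum(),np.round(np.percentile(np.c_[u,v,z][k],[2,50,98],axis=0),1).tolist())
for y0 in(-130,-110,-80): 
    k=(z>55)&(z<62)&(abs(u)<20)&(abs(v-y0)<10);print("rail",y0,k.sum(),np.round(np.percentile(u[k],[2,50,98]),1) if k.any() else 0)
E
```

```text
clock 10.88 pos [475.  -71.8 143.9] F [-0.5 -0.7  0.4] q [-0.15  0.12 -0.42  1.03  0.    2.94]
dp [-7.000e-04  1.500e-03  7.194e-01] rot [-0.0004  0.0017  0.001 ]
leg [321.  42.] 0.91 [590.9 -63.3  50. ]
mark [320.  41.] 0.18 [597.7 -61.6   0. ]
lever_tip [367. 154.] 0.75 [ 509.5 -104.1   72. ]
bar -150 -125 399 [-2.1  4.2 11.3] 56.83819019031529
bar -125 -100 434 [-2.   4.1 11.2] 56.796143042189925
bar -60 -30 607 [-2.4  4.  11.2] 56.814928158189105Traceback (most recent call last):
  File "<stdin>", line 14, in <module>
    return _quantile_unchecked(
        a, q, axis, out, overwrite_input, method, keepdims, weights)
    return _ureduce(a,
                    func=_quantile_ureduce_func,
    ...<5 lines>...
                    overwrite_input=overwrite_input,
                    method=method)
    r = func(a, **kwargs)
    result = _quantile(arr,
                       quantiles=q,
    ...<2 lines>...
                       out=out,
                       weights=wgt)
    slices_having_nans = np.isnan(arr[-1, ...])
                                  ~~~^^^^^^^^^
IndexError: index -1 is out of bounds for axis 0 with size 0
```

View pics/w4.png

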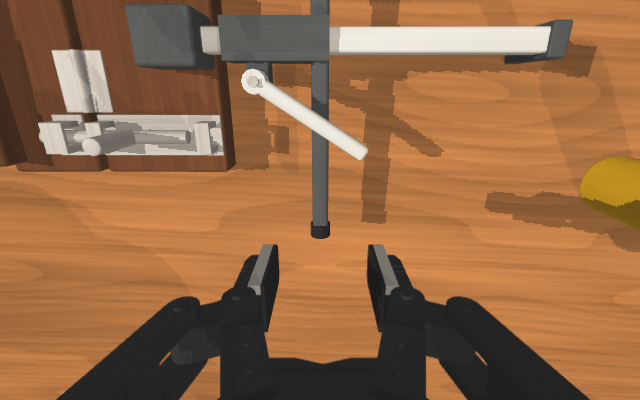

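The wrist view shows the bar on the fingers' centre line (column 320, cap at row 230) and the lever tip at (365,153). Before gripping I move 140 mm ahead, so that one wrist picture holds both the bar's +x end and the fin for a precise travel.

{"op": "apply_moves", "data": {
  "dp": [
    [0.3,0,0],
    [0.6,0.1,0],
    [0.75,0.2,0],
    [0.75,0.2,0],
    [0.75,0.2,0]
  ],
  "delta_rot": [
    [0,0,0],
    [0,0,0],
    [0,0,0],
    [0,0,0],
    [0,0,0]
  ]
}}

```text
clock: 11.7
tool_pos: [626.9, -104.3, 144.7]
ee_rot: [-3.14, -0.078, 0.003]
contact_force: [-0.4, -0.1, 0.4]
gripper_width: 0.527
grip_force: 0.0
```

```bash
cat > m.py <<'E'
from h import *
import sys
def cloud(c):
    im,d=snapshot(c);cal=calibration(c)
    ys,xs=np.mgrid[:400,:640]
    pts=cv2.undistortPoints(np.stack([xs.ravel(),ys.ravel()],1).astype(float)[:,None],np.array(cal["K"],float),np.array(cal["distortion"],float))[:,0]
    T=np.array(cal["pose"]);W=(np.c_[pts[:,0],-pts[:,1],-np.ones(len(pts))]*d.ravel()[:,None])@T[:3,:3].T+T[:3,3]
    W[d.ravel()==0]=np.nan
    return im,W
def rel(W,L=(592.4,-62.5),yaw=2.8):
    a=np.radians(yaw);ex=np.array([np.cos(a),np.sin(a)]);ey=np.array([-ex[1],ex[0]]);r=W[:,:2]-np.array(L);return r@ex,r@ey,W[:,2]
def pc(a): return np.round(np.percentile(a,[2,10,50,90,98]),1).tolist() if len(a) else None
E
python3 - <<'E'
from m import *
im,W=cloud("wrist");save(im,"w5.png");u,v,z=rel(W)
for q,zz in(("leg",50),("mark",0)):
    for r in pinpoint("wrist",q)[:3]: print(q,np.round(r["at"]),round(r["conf"],2),np.round(unproj("wrist",r["at"],z=zz),1))
for a,b in((20,50),(50,85),(85,95)):
    k=(z>55)&(z<59)&(u>a)&(u<b)&(abs(v)<25);print("bar",a,b,k.sum(),pc(v[k]),pc(u[k]))
k=(z>20)&(z<64)&(u>95)&(u<135)&(v<-30)&(v>-140);print("fin",k.sum(),pc(u[k]),pc(v[k]),pc(z[k]))
k=k&(z>56);print("fin top",k.sum(),pc(u[k]),pc(v[k]))
k=(z>57)&(z<61)&(abs(u)<20)&(v<-20)&(v>-170);print("rail",k.sum());
if k.sum():print(np.polyfit(v[k],u[k],1))
E
```

```text
leg [276. 220.] 0.66 [590.8 -60.9  50. ]
mark [189.  11.] 0.97 [768.3  23.9   0. ]
mark [347.  90.] 0.58 [ 707.8 -121.8    0. ]
bar 20 50 495 [-5.9, -5.0, 0.3, 5.6, 6.8] [20.6, 23.3, 35.4, 46.9, 49.4]
bar 50 85 656 [-6.0, -4.9, 0.3, 5.6, 6.7] [50.6, 53.8, 68.3, 81.6, 84.7]
bar 85 95 62 [-5.8, -5.0, 0.1, 5.3, 6.3] [85.2, 85.6, 86.5, 88.0, 88.6]
fin 211 [105.5, 107.0, 114.4, 122.5, 124.3] [-65.7, -65.3, -62.9, -62.0, -61.9] [21.7, 32.4, 59.4, 60.8, 61.4]
fin top 139 [105.5, 107.0, 114.4, 122.5, 124.1] [-65.8, -65.5, -63.9, -62.4, -62.1]
rail 3046
[ 0.00042293 -0.28912614]
```

View pics/w5.png

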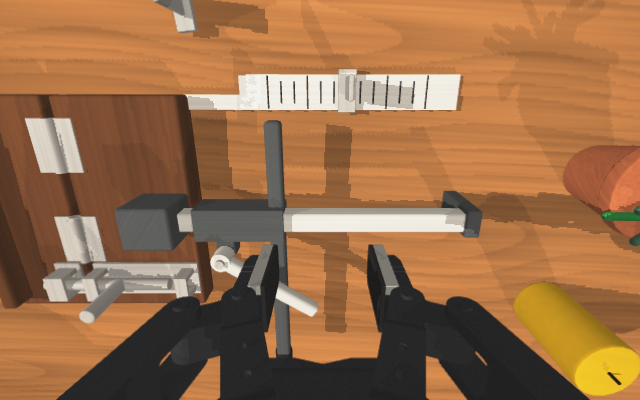

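The fin is at (347,90) and the bar end at (273,125). The bar's centre line is at v=+0.35 and the fin's top at v=-63.9, so the travel is 64.2 mm, which lies in the 60 to 120 range. I go back and pinch the bar at x = -118.

{"op": "apply_moves", "data": {
  "dp": [
    [-0.3,-0.1,0],
    [-0.6,-0.21,0],
    [-0.752,-0.213,0.1],
    [-0.752,-0.213,0.3],
    [-0.752,-0.213,0.5],
    [-0.752,-0.213,0.65],
    [-0.752,-0.213,0.725],
    [-0.752,-0.213,0.725]
  ],
  "delta_rot": [
    [0,0,0],
    [0,0,0],
    [0,0,0],
    [0,0,0],
    [0,0,0],
    [0,0,0],
    [0,0,0],
    [0,0,0]
  ]
}}

```text
clock: 12.85
tool_pos: [474.7, -69.2, 0.1]
ee_rot: [-3.14, -0.078, 0.002]
contact_force: [-0.5, -0.3, 0.8]
gripper_width: 0.526
grip_force: 0.0
```

{"op": "apply_moves", "data": {
  "dp": [
    [0,0,0],
    [0,0,0],
    [0,0,0],
    [0,0,0],
    [0,0,0]
  ],
  "delta_rot": [
    [0,0,0],
    [0,0,0],
    [0,0,0],
    [0,0,0],
    [0,0,0]
  ],
  "jaw": 6
}}

```text
clock: 13.48
tool_pos: [476.8, -69.3, 1.6]
ee_rot: [-3.14, -0.078, -0.004]
contact_force: [-1.1, 1.4, 7.0]
gripper_width: 0.155
grip_force: 32.6
```

{"op": "apply_moves", "data": {
  "dp": [
    [0,0.05,0],
    [0,0.1,0],
    [0,0.15,0],
    [0,0.2,0],
    [0,0.25,0],
    [0,0.3,0],
    [0,0.321,0],
    [0,0.321,0]
  ],
  "delta_rot": [
    [0,0,0],
    [0,0,0],
    [0,0,0],
    [0,0,0],
    [0,0,0],
    [0,0,0],
    [0,0,0],
    [0,0,0]
  ]
}}

```text
clock: 14.48
tool_pos: [479.9, -133.2, 1.6]
ee_rot: [-3.139, -0.078, -0.004]
contact_force: [-1.2, 3.7, 7.1]
gripper_width: 0.152
grip_force: 32.7
```

```bash
cat > chk.py <<'E'
from m import *
s=read_state();print("pos",np.round(s["tool_pos"],1),"F",np.round(s["contact_force"],1),rel(s["tool_pos"][None]))
for c in("scene","side"):
    im,W=cloud(c);u,v,z=rel(W)
    k=(z>54)&(z<60)&(u>30)&(u<85)&(abs(v+64)<25);print(c,"bar",k.sum(),pc(v[k]))
    k=(z>50)&(z<63)&(u>100)&(u<130)&(v<-40)&(v>-90);print("fin",k.sum(),pc(v[k]))
    k=(z>63)&(z<81)&(u<-25)&(u>-100)&(v<10)&(v>-120);print("lever",k.sum(),np.degrees(np.arctan(np.polyfit(v[k],u[k],1)[0])).round(1))
    save(cv2.resize(im[150:290,230:400],(800,659),interpolation=cv2.INTER_CUBIC)[:600],f"{c}_{s['clock']:.1f}.png")
E
python3 chk.py
```

```text
pos [ 479.9 -133.2    1.6] F [-1.2  3.7  7.1] (array([-115.77392237]), array([-65.12527371]), array([1.60355939]))
scene bar 100 [-71.8, -70.6, -65.2, -59.8, -58.4]
fin 24 [-67.2, -67.1, -66.2, -63.4, -63.0]
lever 212 32.0
side bar 73 [-74.1, -73.3, -68.1, -62.8, -61.0]
fin 21 [-70.7, -70.0, -68.4, -66.5, -65.4]
lever 174 32.7
```

{"op": "apply_moves", "data": {
  "dp": [
    [0,0,0],
    [0.02,0,0],
    [0.04,0,0],
    [0.06,0,0],
    [0.08,0,0],
    [0.1,0,0]
  ],
  "delta_rot": [
    [0,0,0],
    [0,0,0],
    [0,0,0],
    [0,0,0],
    [0,0,0],
    [0,0,0]
  ],
  "newtons": 20
}}

```text
clock: 15.32
tool_pos: [482.8, -131.3, -1.0]
ee_rot: [-3.139, -0.076, 0.04]
contact_force: [-38.0, -0.2, 34.5]
gripper_width: 0.159
grip_force: 39.0
```

{"op": "apply_moves", "data": {
  "dp": [
    [-0.04,0,0],
    [-0.08,0,0],
    [-0.08,0,0]
  ],
  "delta_rot": [
    [0,0,0],
    [0,0,0],
    [0,0,0]
  ]
}}

```text
clock: 15.7
tool_pos: [483.8, -131.8, -0.3]
ee_rot: [-3.137, -0.079, -0.004]
contact_force: [7.2, 4.8, -15.2]
gripper_width: 0.158
grip_force: 31.9
```

{"op": "apply_moves", "data": {
  "dp": [
    [0,0,0],
    [0,0,0],
    [0,0,0],
    [0,0,0]
  ],
  "delta_rot": [
    [0,0,0],
    [0,0,0],
    [0,0,0],
    [0,0,0]
  ],
  "jaw": 15
}}

```text
clock: 16.2
tool_pos: [483.0, -133.0, 0.4]
ee_rot: [-3.14, -0.078, -0.001]
contact_force: [1.3, 5.7, -3.8]
gripper_width: 0.172
grip_force: 2.3
```

```bash
python3 chk.py
```

```text
pos [ 4.83e+02 -1.33e+02  4.00e-01] F [ 1.3  5.7 -3.8] (array([-112.70498073]), array([-65.11926966]), array([0.42436084]))
scene bar 91 [-70.0, -69.3, -64.1, -58.9, -57.8]
fin 22 [-67.5, -67.3, -66.1, -63.8, -62.7]
lever 216 32.9
side bar 75 [-73.8, -73.0, -68.0, -62.3, -60.7]
fin 21 [-70.9, -69.9, -68.0, -66.0, -64.7]
lever 174 32.7
```

{"op": "apply_moves", "data": {
  "dp": [
    [0.01,0.004,0],
    [0.03,0.004,0],
    [0.05,0.004,0],
    [0.07,0.004,0],
    [0.09,0.004,0],
    [0.1,0.004,0]
  ],
  "delta_rot": [
    [0,0,0],
    [0,0,0],
    [0,0,0],
    [0,0,0],
    [0,0,0],
    [0,0,0]
  ]
}}

```text
clock: 17.05
tool_pos: [499.8, -133.0, -0.4]
ee_rot: [-3.14, -0.077, 0.008]
contact_force: [-6.9, 3.2, -0.0]
gripper_width: 0.172
grip_force: 2.5
```

{"op": "apply_moves", "data": {
  "dp": [
    [0.02,0,0],
    [0.04,0,0],
    [0.06,0,0],
    [0.08,0,0],
    [0.1,0,0],
    [0.12,0,0],
    [0.14,0,0],
    [0.16,0,0],
    [0.18,0,0],
    [0.2,0,0],
    [0.2,0,0]
  ],
  "delta_rot": [
    [0,0,0],
    [0,0,0],
    [0,0,0],
    [0,0,0],
    [0,0,0],
    [0,0,0],
    [0,0,0],
    [0,0,0],
    [0,0,0],
    [0,0,0],
    [0,0,0]
  ]
}}

```text
clock: 18.42
tool_pos: [540.4, -130.9, -0.4]
ee_rot: [-3.14, -0.078, 0.006]
contact_force: [-4.0, 4.1, -0.4]
gripper_width: 0.179
grip_force: 2.1
```

```bash
python3 chk.py
```

```text
pos [ 5.404e+02 -1.309e+02 -4.000e-01] F [-4.   4.1 -0.4] (array([-55.27570756]), array([-65.76629193]), array([-0.35278001]))
scene bar 95 [-71.9, -70.9, -65.5, -60.3, -58.6]
fin 25 [-67.4, -67.2, -66.2, -63.5, -63.1]
lever 231 2.8
side bar 81 [-74.5, -73.3, -68.8, -62.1, -60.8]
fin 22 [-71.4, -70.7, -68.7, -65.7, -65.4]
lever 57 -14.4
```

{"op": "apply_moves", "data": {
  "dp": [
    [0.015,0,0],
    [0.03,0,0],
    [0.04,0,0],
    [0.04,0,0]
  ],
  "delta_rot": [
    [0,0,0],
    [0,0,0],
    [0,0,0],
    [0,0,0]
  ]
}}

```text
clock: 19.02
tool_pos: [545.1, -130.5, -0.8]
ee_rot: [-3.14, -0.077, 0.015]
contact_force: [-12.4, 3.8, 6.0]
gripper_width: 0.174
grip_force: 3.2
```

{"op": "apply_moves", "data": {
  "dp": [
    [0.01,0,0],
    [0.02,0,0],
    [0.02,0,0]
  ],
  "delta_rot": [
    [0,0,0],
    [0,0,0],
    [0,0,0]
  ]
}}

```text
clock: 19.4
tool_pos: [544.8, -130.2, -1.6]
ee_rot: [-3.14, -0.077, 0.026]
contact_force: [-22.1, 3.2, 10.2]
gripper_width: 0.173
grip_force: 1.4
```

```bash
python3 chk.py; python3 - <<'E'
from m import *
for c in("scene","side","wrist"):
    im,W=cloud(c);u,v,z=rel(W)
    for a,b in((-30,-5),(-160,-120),(-120,-95)):
        k=(z>68)&(z<80)&(u<-10)&(u>-48)&(v-0<b)&(v>a);print(c,a,b,k.sum(),pc(u[k]),pc(v[k]))
E
ls pics
```

```text
pos [ 544.8 -130.2   -1.6] F [-22.1   3.2  10.2] (array([-50.88512262]), array([-65.29233909]), array([-1.62134987]))
scene bar 96 [-71.1, -70.1, -65.1, -59.3, -58.1]
fin 23 [-67.4, -67.1, -66.1, -63.5, -62.6]
lever 200 -0.4
side bar 77 [-74.4, -73.3, -68.4, -62.0, -60.6]
fin 24 [-71.4, -70.7, -68.3, -66.6, -65.6]
lever 47 -22.4
scene -30 -5 38 [-37.6, -35.3, -27.3, -22.6, -21.8] [-29.2, -27.3, -19.8, -12.5, -9.4]
scene -160 -120 0 None None
scene -120 -95 44 [-34.6, -33.4, -28.3, -24.7, -23.3] [-116.3, -115.1, -106.3, -97.7, -96.2]
side -30 -5 0 None None
side -160 -120 0 None None
side -120 -95 26 [-35.0, -34.4, -30.5, -25.0, -23.6] [-117.6, -116.3, -109.9, -103.1, -100.6]
wrist -30 -5 2609 [-38.2, -35.9, -27.2, -22.9, -22.0] [-29.5, -27.8, -19.7, -11.1, -8.2]
wrist -160 -120 0 None None
wrist -120 -95 2169 [-38.0, -34.5, -27.7, -24.6, -24.2] [-113.9, -111.8, -103.7, -96.7, -95.3]
k2.png
scene0.png
scene_14.5.png
scene_16.2.png
scene_18.4.png
scene_19.4.png
scenec.png
side0.png
side_14.5.png
side_16.2.png
side_18.4.png
side_19.4.png
sidec.png
w1.png
w3.png
w4.png
w5.png
```

```bash
cat > wm.py <<'E'
from m import *
im,W=cloud("wrist");u,v,z=rel(W)
k=(z>55)&(z<59)&(u>50)&(u<88)&(abs(v+64)<25);print("bar",k.sum(),pc(v[k]))
k=(z>56)&(z<64)&(u>95)&(u<135)&(v<-30)&(v>-140);print("fin top",k.sum(),pc(u[k]),pc(v[k]))
k=(z>74)&(z<80)&(u>-45)&(u<-10)&(v<-90)&(v>-125);print("arm tip",k.sum(),pc(u[k]),pc(v[k]))
for r in pinpoint("wrist","lever_tip")[:1]+pinpoint("wrist","leg")[:1]: print(r,rel(unproj("wrist",r["at"],z=72)[None]))
save(im,f"wm{read_state()['clock']:.1f}.png")
E
python3 wm.py; ls pics|grep wm
```

```text
bar 1238 [-69.7, -68.5, -63.4, -58.3, -57.3]
fin top 0 None None
arm tip 2318 [-42.6, -36.9, -29.6, -25.2, -24.4] [-113.7, -111.2, -100.8, -92.0, -90.4]
{'at': [463.4, 267.1], 'conf': 0.94} (array([-29.45848185]), array([-115.49864469]), array([72.]))
{'at': [322.7, 173.8], 'conf': 0.65} (array([5.97271026]), array([-64.07784459]), array([72.]))
wm19.8.png
```

{"op": "apply_moves", "data": {
  "dp": [
    [-0.02,0,0],
    [-0.02,0,0]
  ],
  "delta_rot": [
    [0,0,0],
    [0,0,0]
  ]
}}

```text
clock: 20.05
tool_pos: [544.9, -130.2, -1.4]
ee_rot: [-3.14, -0.077, 0.015]
contact_force: [-9.4, 3.2, -0.1]
gripper_width: 0.172
grip_force: 2.5
```

{"op": "apply_moves", "data": {
  "dp": [
    [0,0,0],
    [0,0,0],
    [0,0,0],
    [0,0,0],
    [0,0,0],
    [0,0,0]
  ],
  "delta_rot": [
    [0,0,0],
    [0,0,0],
    [0,0,0],
    [0,0,0],
    [0,0,0],
    [0,0,0]
  ],
  "jaw": 8
}}

```text
clock: 20.8
tool_pos: [544.9, -130.2, -1.3]
ee_rot: [-3.14, -0.077, 0.015]
contact_force: [-11.7, 3.5, 0.6]
gripper_width: 0.159
grip_force: 20.8
```

```bash
python3 chk.py; python3 wm.py; ls pics|tail -3
```

```text
pos [ 544.9 -130.2   -1.3] F [-11.7   3.5   0.6] (array([-50.73585373]), array([-65.32105465]), array([-1.33800335]))
scene bar 89 [-71.0, -69.9, -65.4, -60.2, -59.0]
fin 23 [-67.2, -67.1, -65.8, -63.7, -62.9]
lever 201 -0.2
side bar 73 [-75.4, -74.2, -68.6, -62.7, -60.5]
fin 18 [-70.9, -69.6, -68.0, -65.3, -64.1]
lever 52 -24.7
bar 1215 [-70.3, -69.1, -63.9, -59.0, -57.7]
fin top 0 None None
arm tip 2340 [-42.6, -36.2, -29.7, -25.4, -24.7] [-114.1, -111.7, -101.1, -92.0, -90.4]
{'at': [465.6, 267.1], 'conf': 0.64} (array([-30.02252155]), array([-116.54692729]), array([72.]))
{'at': [323.5, 173.0], 'conf': 0.89} (array([5.72905799]), array([-64.37834621]), array([72.]))
w5.png
wm19.8.png
wm21.1.png
```

View pics/wm21.1.png

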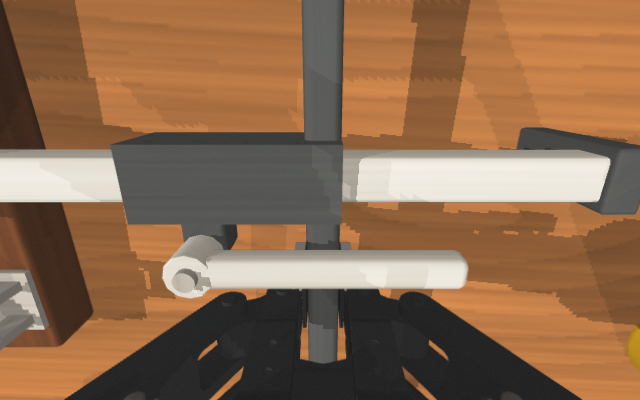

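```bash
python3 - <<'E'
from h import *
for r in pinpoint("scene","bolt_knob")[:1]+[]: print(r,unproj("scene",r["at"],z=92))
E
```

```text
{'at': [303.7, 164.5], 'conf': 0.68} [511.78560582  96.33513305  92.        ]
```

The picture shows the lever arm (pivot at (187,278), tip at (465,268)) lying parallel to the rail, and the fingers holding the bar at column 322. The bar lines up with the fin to about 0.1 mm, and the bolt is home, so I hand in.

```bash
python3 -c "
from plant import *
print(hand_in())"
```

```text
the job is handed in; nothing more can be done
None
```

The job is handed in: the bolt is home against its stop, the crossbar is held about 0.1 mm from the mark's fin, and the lever is closed against its stop. The candle, pot and bowl were never approached, and the run took about 21 s of the 51 s.

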